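# Change a worn anode for a fresh casting in the plating line

### The arm

A 6-joint arm with a two-finger parallel gripper is mounted at the origin on the work surface. World frame = base frame: x ahead of the robot, y to its left, z up, the work surface at z = 0. Lengths are in m, angles in degrees, forces in N, time in s.
With the tool pointing down it reaches from about 0.375 to 0.9 m from the base axis. Payload 3.1 kg.
Tool frame: the origin (TCP) lies between the finger pads, 19 mm behind the fingertips; this is the grasp point; z points along the fingers, y is the line along which they close (so a half turn about z gives the same grasp; the last joint's range is limited). The gripper opens to 87 mm and grips with 3 to 60 N. Pads are 19 mm wide; open, the fingers measure 117 mm over their backs; the gripper's body (75 mm by 190 mm) begins 51 mm behind the grasp point.
Start: joints at [-85.915, 30.224, 82.088, -0, 67.689, -10.227], TCP at [0.155, -0.606, 0.241] pointing down, gripper open.
Joint ranges: [-176.69, 176.69], [-43.24, 126.21], [12.49, 139.97], [-82, 262], [0, 151.66], [-163.58, 163.58]. Speed limits (degrees/s): [159.86, 159.86, 180, 180, 180, 180].

### API

Orientations are given as a 3x3 rotation matrix whose columns are the frame's x, y, z axes.
In Python, from rig import readout, viewer, ticket gives the robot as it stands.
- The arm moves only by the tool send_rows, never from a script. Its argument "moves" is a list of rows, each a list of 6 numbers: the shift along the tool's x, y, z in units of 250 mm (1.0 is 250 mm), then the turn, a rotation vector about the tool's x, y, z in units of 90 degrees (1.0 is 90 degrees). A call has 1 to 12 rows; each row is the pose to reach, as a shift and turn from the pose commanded when the call began, along the tool's axes at that moment; what a row does not reach only later rows make up. A row lasts 1/10 s, in which the tool goes at most 50 mm and 8.59 degrees, less where a joint would pass 70% of its speed; a pose out of reach is approached as far as the arm can. A call with a number of a shift or a turn outside -1 to 1 is refused whole. A call with a gripper value outside its range is refused whole. "grip" is the opening, from 0 (shut) to 1 (fully open), set as the call begins (left out, the last holds). The fingers move at their own pace and stop on an object; the grip force is fixed at half the most. Time passes only in rows, so rows that repeat a pose let the fingers close. It gives the time, the measured TCP pose, the force, the opening and the grip force at its end, in the units of the state.
- readout.read_state(): the state, without advancing time (a new reading comes with each control period).
- viewer.capture(name): name is "scene" or "top"; returns (picture, depth): 420x560x3 uint8, red, green, blue; 420x560 float32, m along the optical axis (not along the pixel's ray), 0 where there is no reading.
- viewer.camera_info(name): a dict with "fx", "fy", "cx", "cy" (pixels), "R" (3x3) and "t" (3): a world point X has camera coordinates R X + t. Camera axes: x right, y down, z forward; pixel columns grow to the right and rows downward; lengths in m; the calibration is good to about 2 mm. A picture is of the moment at which its call begins. camera_info takes no time and is no camera call.
- ticket.hand_in(): hands the job in; it is judged then, once.
The state is a dict: "time_s": time; "joint_positions": joint angles; "qvel": joint speeds; "tau": joint torques, N m; "position": TCP position; "tcp_rot": TCP orientation; "force": force on the tool from outside, world axes, zero at the start; "moment": the same for the moment, N m; "opening": opening from 0.0 (shut) to 1.0 (fully open); "grasp_force": force on a finger pad.
Only numpy, scipy, OpenCV 4.12 (cv2) and the standard library are available. Lean on these libraries where they do the work, as an engineer would, in place of code of your own. Each camera call takes 0.05 s, during which the arm holds its last target. There are 200 camera calls.

### The job

Change the worn anode: lift the eaten-away anode up off the plating tank's two copper bars and hang it by its lugs across the side rims of the empty rinse tank, about the middle of its length. Then lift the new cast anode out of the leaning iron mould and hang it upright by its lugs on the plating tank's bars where the old one hung, midway between the two cathode sheets and square across the bars. Lay both on gently without letting them drop, and leave the cathodes and everything else on the bench where they are.

Things in the scene. Friction and masses are not known exactly. Their poses are not given: they have to be found in the camera images.
- old_anode: worn zinc anode hanging in the plating tank, loose, 0.36 kg. Lugs 150 mm end to end, 14 mm high, 10 mm thick; above their middle a lifting head 60 mm wide, 10 mm thick, top edge 42 mm above the lug undersides. Below, eaten to a ragged tongue 62 mm long. Origin: midway between the lug undersides, mid-thickness; x through the thickness, y along the lugs, z up. Hangs upright, x along the tank's x
- new_anode: new zinc casting in the mould, loose, 0.72 kg. Lugs and lifting head as on the worn anode (150 mm end to end, 14 mm high, 10 mm thick; head 60 mm wide, top 42 mm above the lug undersides); whole plate below 88 mm wide, 80 mm long. Origin: midway between the lug undersides, mid-thickness; x through the thickness, y along the lugs, z up the plate. Starts leaning 32 degrees, axes along mould_cavity
- plating_tank: dark grey flanged open tank, fixed, empty, 262 (x) x 196 (y) mm, 138 mm high. On it two 12 x 12 mm copper bars run along x, 60 mm either side of its middle, tops 150 mm above its origin, 108 mm apart inside; 140 mm clear depth below the bar tops. Origin: centre of its underside; z up. The anode's place is at x = y = 0
- rinse_tank: plain lighter grey open tank without flange or bars, fixed, empty, 170 (x) x 132 (y) mm, 140 mm high, walls 6 mm. The lugs go across its two long side rims (60 to 66 mm either side of its middle in y, tops 140 mm above its origin), the anode's thickness along its x. Origin: centre of its underside; z up
- mould: open cast-iron mould block 176 x 134 x 39 mm, leaning in a grey steel cradle on a base plate 210 (x) x 196 (y) mm, fixed. Its open face looks to the mould's +x and up; its top leans back to -x (to the robot). Origin: on the table, 125 mm below point mould_cavity; z up. Highest point 154 mm above the table
- mould_cavity (a point): cavity frame = start of the new anode's origin. x: square out of the open face (58 deg from vertical), y: along the lugs, z: up the plate (32 deg from vertical). Cavity 11 mm deep, 2 to 4 mm play: draw the plate out along x before raising it. Round the head a slot 74 mm wide (y) is cut right through the block, z = -6 to its top edge at 30 mm: finger room on both faces for a tool pointing along -z
- cathode0: cathode: steel sheet 88 mm wide, 3 mm thick, hanging 86 mm below a brass header 150 mm long, 10 x 10 mm, whose ends lie loose on the plating tank's bars (0.28 kg). Origin: centre of the header's underside; y along the header. This one hangs 78 mm to the -x side of the tank's middle. Leave alone
- cathode1: cathode: steel sheet 88 mm wide, 3 mm thick, hanging 86 mm below a brass header 150 mm long, 10 x 10 mm, whose ends lie loose on the plating tank's bars (0.28 kg). Origin: centre of the header's underside; y along the header. This one hangs 78 mm to the +x side of the tank's middle. Leave alone
- slot_plug: steel plug of the mould's slot, 70 x 26 mm, 50 mm high, lying drawn out beside the mould, on the table beyond its open face. Origin: centre of its underside. Leave alone
- wire_brush: wire brush 215 mm long, 34 mm high, on the table beyond the rinse tank, along its y. Origin: underside, near its middle. Leave alone
- jug: white plastic measuring jug 165 mm high towards the back of the bench. Origin: centre of its underside. Leave alone
- paint_can: metal can 90 mm wide and 100 mm high towards the back of the bench. Origin: centre of its underside. Leave alone
Mind the look-alikes: they are no part of the job. Leave any blue look-alike of the new_anode alone. Leave any purple look-alike of the old_anode alone.

How it is judged (in metres and radians):
On the way, in this order (a step that is already met when the one before it is completed fails the run):
1. the worn anode has been lifted up out of the plating tank, its whole plate above the bars (z of old_anode in the frame of plating_tank above 0.213 m and contact force between the fingers and old_anode above 0.5 N), for 0.05 s.
2. the worn anode hangs by its lugs on the rinse tank's side rims, let go (x of old_anode in the frame of rinse_tank between -0.05 and 0.05 m and y of old_anode in the frame of rinse_tank between -0.014 and 0.014 m and z of old_anode in the frame of rinse_tank between 0.135 and 0.145 m and angle between old_anode's own z axis and vertical below 0.1 rad and contact force between the fingers and old_anode below 0.3 N and linear speed of old_anode below 0.03 m/s), for 0.3 s.
3. the new anode has been lifted clear out of the mould (distance between new_anode and mould_cavity above 0.05 m and contact force between the fingers and new_anode above 0.5 N and contact force between new_anode and mould below 0.2 N), for 0.05 s.
At the end, for the whole second after the job is handed in: Both anodes hang upright (6 deg) by their lugs, at rest, let go, lug undersides within 5 mm of their support: the worn one on the rinse tank rims, within 50 mm of its middle (14 mm across); the new one on the plating bars, within 18 mm of the middle (12 mm across), square within 0.15 rad (x of old_anode in the frame of rinse_tank between -0.05 and 0.05 m and y of old_anode in the frame of rinse_tank between -0.014 and 0.014 m and z of old_anode in the frame of rinse_tank between 0.135 and 0.145 m and angle between each of old_anode, new_anode's own z axis and vertical below 0.1 rad and x of new_anode in the frame of plating_tank between -0.018 and 0.018 m and y of new_anode in the frame of plating_tank between -0.012 and 0.012 m and z of new_anode in the frame of plating_tank between 0.145 and 0.155 m and angle between the x axis of new_anode and the x axis of plating_tank, either way round below 0.15 rad and linear speed of each of new_anode, old_anode below 0.02 m/s and angular speed of new_anode below 0.2 rad/s); the robot touches nothing.
It fails at once if an anode was let fall (falling free at over 0.45 m/s, a drop of about 10 mm) ((contact force between the fingers and old_anode below 0.05 N and linear speed of old_anode above 0.45 m/s) or (contact force between the fingers and new_anode below 0.05 N and linear speed of new_anode above 0.45 m/s)).
It fails at once if an anode was rammed onto a tank (over 150 N) (contact force between any of old_anode, new_anode and plating_tank above 150 N or contact force between any of old_anode, new_anode and rinse_tank above 150 N).
It fails at once if a cathode was pushed along (over 15 mm) (distance of any of cathode0, cathode1 from where it was at the start of the episode above 0.015 m).
It fails at once if something else on the bench was moved (over 20 mm) (distance of any of slot_plug, wire_brush, jug, paint_can from where it was at the start of the episode above 0.02 m).
It also fails if it takes over 54 s, if anything falls off the work surface, if the arm or the gripper's body presses on something with over 40 N, if the wrist force passes 120 N, or if a joint passes its speed limit or range.

## Working session

There is one attempt and no reset: what is moved stays moved. The work goes in short steps, Python scripts to look and compute and a tool call to move; the robot and the scene stay as the last step left them, time stands still between calls to the robot, and variables do not carry over. Pictures are saved under pics/ and viewed, at most 10 in all, crops included, and the job is handed in when it is done.

Besides the shell and the picture viewer there is one more tool, called after ">>>" as name(argument=value, ...), one argument or row to a line, values as JSON. send_rows: Moves the arm, as the interface text tells. Shifts and turns lie within -1 to 1; 1 stands for 250 mm of shift or 90 degrees of turn. Its arguments: {"type":"object","properties":{"moves":{"type":"array"},"grip":{"type":"number"}},"required":["moves"]}

```bash
mkdir -p pics; ls
cat > h.py <<'E'
import numpy as np, cv2
from rig import readout, viewer, ticket
def cloud(n):
    im,d=viewer.capture(n); c=viewer.camera_info(n)
    v,u=np.mgrid[:d.shape[0],:d.shape[1]]
    P=np.stack([(u-c['cx'])*d/c['fx'],(v-c['cy'])*d/c['fy'],d],-1)
    W=(P-np.array(c['t']))@np.array(c['R'])
    W[d==0]=np.nan
    return im,W
def save(n,im,s=1):
    cv2.imwrite(n,cv2.resize(im,None,fx=s,fy=s,interpolation=cv2.INTER_CUBIC)[...,::-1])
E
python3 - <<'E'
from h import *
for n in('scene','top'):
    im,W=cloud(n); np.savez(f'{n}0.npz',im=im,W=W); save(f'pics/{n}0.png',im,1.42)
    c=viewer.camera_info(n); print(n,-np.array(c['R']).T@c['t'],c['fx'])
s=readout.read_state();print(s)
E
```

```text
pics
scene [1.39090027 0.25829087 0.70608105] 429.04002254987864
top [0.45593794 0.02680888 0.98196881] 389.1444321047238
{'time_s': 0.1, 'joint_positions': array([-8.59151234e+01,  3.02746685e+01,  8.21495550e+01, -5.07974699e-04,
        6.76890693e+01, -1.02275204e+01]), 'qvel': array([ 0.02042513, -0.08695917, -0.16089342, -0.0610633 ,  0.00700676,
        0.07075059]), 'tau': array([-9.56684357e-05, -4.40983629e+01, -1.77150786e+01,  6.35963911e-02,
        5.33871807e-02, -3.80397478e-05]), 'position': array([ 0.1544839 , -0.60495985,  0.24035558]), 'tcp_rot': array([[ 9.68961458e-01,  2.47211794e-01, -1.49034878e-04],
       [ 2.47211601e-01, -9.68959512e-01,  1.97172474e-03],
       [ 3.43024847e-04, -1.94736843e-03, -9.99998045e-01]]), 'force': array([-0.36663484,  0.4103386 , -0.14825603]), 'moment': array([-0.04310808,  0.01427724,  0.00601974]), 'grasp_force': 0.0, 'opening': 1.00116029797252}
```

View pics/scene0.png

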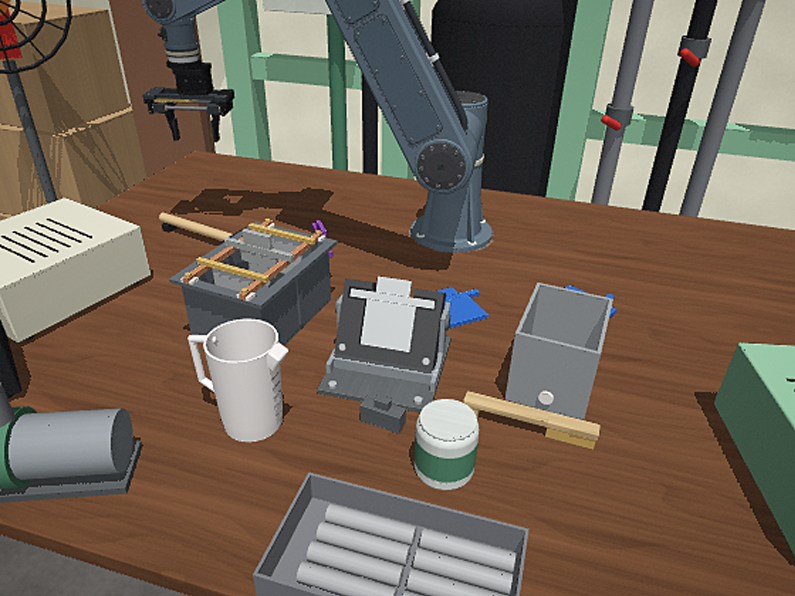

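View pics/top0.png

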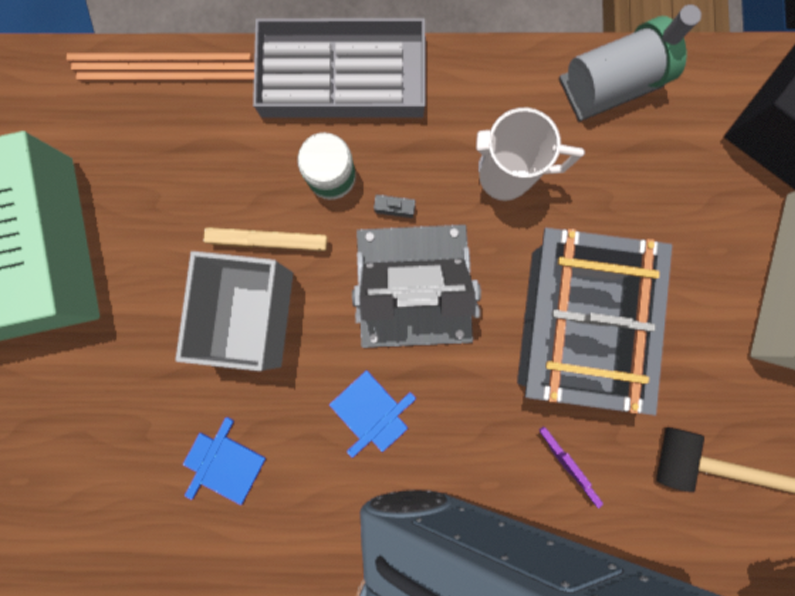

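The top view (in 1.42x pixels) shows these candidates:
- **Worn anode:** grey at (604,320) on the copper bars, against a purple one at (570,467) lying on the table. The grey one in the tank fits.
- **New anode:** grey in the mould at (416,287), against blue ones at (222,462) and (372,412). The grey one in the mould fits.
- **Rinse tank:** (230,312).

Next I'll measure them and confirm with a crop.

Run:
```python
from h import *
np.set_printoptions(precision=4,suppress=True)
def rect(P,name):
    P=P[~np.isnan(P).any(1)]
    r=cv2.minAreaRect(P[:,:2].astype(np.float32)*1000)
    print(name,len(P),'med',np.median(P,0),'rect',np.round(r[0],1),np.round(r[1],1),round(r[2],1))
T=np.load('top0.npz');im=T['im'];W=T['W']
hsv=cv2.cvtColor(im,cv2.COLOR_RGB2HSV)
f=1.42
def box(W,u0,v0,u1,v1):
    m=np.zeros(W.shape[:2],bool);m[int(v0/f):int(v1/f),int(u0/f):int(u1/f)]=1;return m
z=W[...,2];x=W[...,0];y=W[...,1]
tank=box(W,520,220,680,420)
cop=tank&(hsv[...,0]<12)&(hsv[...,1]>90)&(abs(z-.15)<.008)
n,l,st,c=cv2.connectedComponentsWithStats(cop.astype(np.uint8))
print('copper z',np.nanmedian(z[cop]))
rect(W[cop],'copper')
for lo,hi in((540,600),(600,680)): rect(W[cop&box(W,lo,220,hi,420)],'bar')
brass=tank&(hsv[...,0]>=14)&(hsv[...,0]<28)&(hsv[...,1]>90)&(abs(z-.16)<.01)
for lo,hi in((220,300),(340,420)): rect(W[brass&box(W,520,lo,680,hi)],'brass')
an=tank&box(W,520,300,680,340)&(hsv[...,1]<40)&(z>.158)
rect(W[an],'old all'); rect(W[an&(z>.183)],'old head')
rin=box(W,170,240,300,380)&(abs(z-.14)<.006)
rect(W[rin],'rinse rim')
mo=box(W,340,215,490,355)
rect(W[mo&(z>.004)],'mould all'); print('max z',np.nanmax(z[mo]))
for n in('scene','top'):
    D=np.load(f'{n}0.npz');I=D['im'];W=D['W'];x,y,z=np.moveaxis(W,-1,0)
    b=box(W,340,270,450,370) if n=='scene' else box(W,360,255,475,315)
    h=cv2.cvtColor(I,cv2.COLOR_RGB2HSV)
    m=b&(h[...,2]>185)&(h[...,1]<30)&(z>.05)
    rect(W[m],n+' new bright')
    P=W[m]; P=P[~np.isnan(P).any(1)]; c=P.mean(0); print('normal',np.linalg.svd(P-c,full_matrices=False)[2][2])
a=cv2.resize(np.load('top0.npz')['im'][150:300,360:480],None,fx=3,fy=3,interpolation=cv2.INTER_CUBIC)
b=cv2.resize(np.load('top0.npz')['im'][150:300,240:350],None,fx=3,fy=3,interpolation=cv2.INTER_CUBIC)
save('pics/crop1.png',np.hstack([b,a]))
```

```text
copper z 0.1474588440907699
copper 351 med [ 0.4938 -0.3195  0.1475] rect [ 493.2 -274.2] [133.5 259.8] 82.7
bar 144 med [ 0.4927 -0.2124  0.1472] rect [ 493.  -213.4] [ 13.  243.9] 82.5
bar 207 med [ 0.4944 -0.3325  0.1478] rect [ 485.6 -333.3] [ 14.  259.8] 82.4
brass 408 med [ 0.5721 -0.2806  0.1579] rect [ 592.8 -284.2] [150.   57.7] 84.3
brass 369 med [ 0.4142 -0.2632  0.1584] rect [ 394.9 -258.4] [150.5  55.9] 81.2
old all 393 med [ 0.4921 -0.2638  0.1657] rect [ 492.1 -271.5] [149.4  10.5] 82.0
old head 159 med [ 0.4921 -0.2712  0.1904] rect [ 492.2 -271. ] [59.6 10.4] 82.0
rinse rim 811 med [0.5025 0.2994 0.1376] rect [505.9 297.5] [134.3 170.1] 83.9
mould all 6721 med [0.5441 0.0059 0.0123] rect [572.2   6.2] [235.5 203.7] 2.9
max z 0.1634467210362392
scene new bright 1710 med [0.5577 0.0069 0.1112] rect [560.1   3.9] [ 76.5 186. ] 2.3
normal [0.8461 0.0438 0.5311]
top new bright 967 med [0.5473 0.0049 0.1208] rect [549.5   4.8] [ 70.5 145. ] 2.9
normal [-0.8392 -0.0437 -0.5421]
```

View pics/crop1.png

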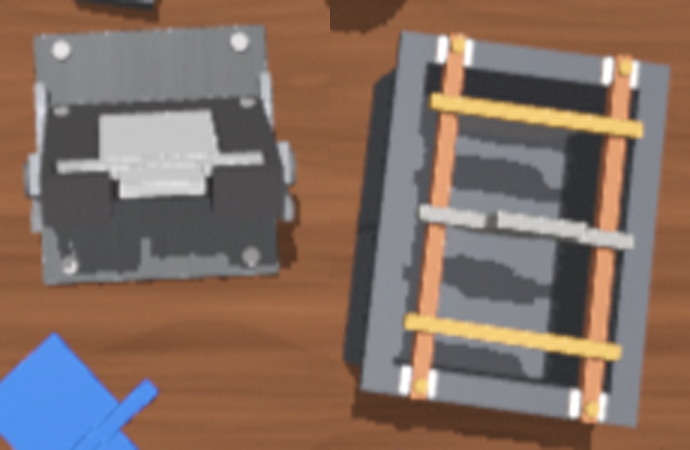

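The crop confirms both targets: the grey casting in the mould at about (165,165), and the grey worn plate across the copper bars at about (525,225), midway between the brass headers. The sizes also match: lugs 149 mm, head 59.6 mm, rim 134x170 mm. Now I'll fit the new anode and work out the first move.

```bash
cat >> h.py <<'E'
from scipy.spatial.transform import Rotation as Ro
np.set_printoptions(precision=4,suppress=True)
def down(yaw): # tool y along object x at yaw, tool z down
    a=np.radians(yaw);return np.array([[-np.sin(a),np.cos(a),0],[np.cos(a),np.sin(a),0],[0,0,-1]])
def tilt(yaw,t): # tool z along -cavity z, y along cavity x
    a=np.radians(yaw);t=np.radians(t);x=np.array([np.cos(a)*np.cos(t),np.sin(a)*np.cos(t),np.sin(t)])
    y=np.array([-np.sin(a),np.cos(a),0]);return np.stack([y,x,-np.cross(x,y)],1)
def row(p,R,p0=None,R0=None):
    if p0 is None: s=readout.read_state();p0=s['position'];R0=s['tcp_rot']
    return np.r_[R0.T@(np.array(p)-p0)/.25,Ro.from_matrix(R0.T@R).as_rotvec(degrees=True)/90].round(4)
E
python3 - <<'E'
from h import *
f=1.42;yaw=3.0
C=tilt(yaw,32);ex,ey,ez=C[:,1],C[:,0],-C[:,2]
for n,b in(('scene',(340,270,450,370)),('top',(360,255,475,315))):
    D=np.load(f'{n}0.npz');I=D['im'];W=D['W'];z=W[...,2]
    h=cv2.cvtColor(I,cv2.COLOR_RGB2HSV);m=np.zeros(z.shape,bool);m[int(b[1]/f):int(b[3]/f),int(b[0]/f):int(b[2]/f)]=1
    m&=(h[...,2]>170)&(h[...,1]<30)&(z>.04)
    Q=W[m]@C[:,[1,0,2]];Q[:,2]*=-1
    xm=np.median(Q[:,0]);k=abs(Q[:,0]-xm)<.005;Q=Q[k];print(n,len(Q),'face x',np.median(Q[:,0]))
    zt=np.percentile(Q[:,2],99.5);
    head=Q[(Q[:,2]>zt-.025)&(Q[:,2]<zt-.004)];lug=Q[(Q[:,2]>zt-.042)&(Q[:,2]<zt-.028)];pl=Q[Q[:,2]<zt-.06]
    for nm,A in(('head',head),('lug',lug),('plate',pl)):print(nm,np.percentile(A[:,1],[1,99]),np.ptp(np.percentile(A[:,1],[1,99])),np.percentile(A[:,1],[1,99]).mean())
    o=np.array([np.median(Q[:,0])-.005,np.percentile(lug[:,1],[1,99]).mean(),zt-.042])
    print('ztop',zt,'origin',ex*o[0]+ey*o[1]+ez*o[2])
p=[.492,-.271,.25];R=down(-8);print(row(p,R),row([.492,-.271,.177],R))
E
```

```text
scene 1723 face x 0.531222859679685
head [-0.0516  0.0061] 0.05772189860521315 -0.022775418623350974
lug [-0.0955  0.051 ] 0.146483645341191 -0.022268425495927363
plate [-0.0974  0.0514] 0.14872791704110783 -0.023006941964267724
ztop -0.14004352137595522 origin [0.5432 0.0062 0.1245]
top 977 face x 0.5273812667932969
head [-0.0532  0.005 ] 0.05817666855776134 -0.024113371706971018
lug [-0.0949  0.0464] 0.14127783529111138 -0.024277707040587904
plate [-0.0662  0.0175] 0.08369702811004223 -0.02439277428804404
ztop -0.13750528835840906 origin [0.5387 0.0039 0.1246]
[ 1.6384 -0.9607 -0.0361 -0.001  -0.0009 -0.7521] [ 1.6383 -0.9601  0.2559 -0.001  -0.0009 -0.7521]
```

>>> send_rows(
  moves=[
    [0.82, -0.48, -0.036, 0, 0, -0.376],
    [0.82, -0.48, -0.036, 0, 0, -0.376],
    [0.82, -0.48, -0.036, 0, 0, -0.376],
    [0.82, -0.48, -0.036, 0, 0, -0.376],
    [0.82, -0.48, -0.036, 0, 0, -0.376],
    [0.82, -0.48, -0.036, 0, 0, -0.376],
  ],
  grip=0.6,
)

```text
time_s: 0.7
position: [0.3261, -0.4342, 0.25]
tcp_rot: [[0.663, 0.749, 0.0], [0.749, -0.663, 0.003], [0.003, -0.002, -1.0]]
force: [-0.5, -0.8, 0.8]
opening: 0.617
grasp_force: 0.0
```

```bash
python3 -c "
from h import *
s=readout.read_state();print(s['time_s'],s['position'],s['opening'])
R=down(-8);print(row([.492,-.271,.25],R))"
```

```text
0.7 [ 0.3261 -0.4342  0.25  ] 0.6169379413534608
[ 0.9287  0.064   0.0024 -0.0007 -0.002  -0.3726]
```

>>> send_rows(
  moves=[
    [0.9287, 0.064, 0.0024, -0.0007, -0.002, -0.3726],
    [0.9287, 0.064, 0.0024, -0.0007, -0.002, -0.3726],
    [0.9287, 0.064, 0.0024, -0.0007, -0.002, -0.3726],
    [0.9287, 0.064, 0.0024, -0.0007, -0.002, -0.3726],
    [0.9287, 0.064, 0.0024, -0.0007, -0.002, -0.3726],
    [0.9287, 0.064, 0.0024, -0.0007, -0.002, -0.3726],
    [0.9287, 0.064, 0.0024, -0.0007, -0.002, -0.3726],
  ],
)

```text
time_s: 1.4
position: [0.4902, -0.2765, 0.2493]
tcp_rot: [[0.143, 0.99, -0.001], [0.99, -0.143, -0.004], [-0.004, -0.001, -1.0]]
force: [-0.1, -1.2, 0.1]
opening: 0.596
grasp_force: 0.0
```

```bash
python3 -c "
from h import *
s=readout.read_state();print(s['time_s'],s['position'],s['opening'])
R=down(-8);print(row([.492,-.271,.25],R),row([.492,-.271,.177],R))"
```

```text
1.4 [ 0.4902 -0.2765  0.2493] 0.5959843080789957
[ 0.0229  0.0038 -0.0031 -0.0005  0.0024 -0.0027] [ 0.024   0.0041  0.2889 -0.0005  0.0024 -0.0027]
```

>>> send_rows(
  moves=[
    [0, 0, 0, 0, 0, 0],
    [0, 0, 0, 0, 0, 0],
    [0, 0, 0.1, 0, 0, 0],
    [0, 0, 0.2, 0, 0, 0],
    [0, 0, 0.26, 0, 0, 0],
    [0, 0, 0.292, 0, 0, 0],
    [0, 0, 0.292, 0, 0, 0],
    [0, 0, 0.292, 0, 0, 0],
    [0, 0, 0.292, 0, 0, 0],
  ],
)

```text
time_s: 2.3
position: [0.4908, -0.2773, 0.1777]
tcp_rot: [[0.145, 0.989, 0.001], [0.989, -0.145, -0.005], [-0.004, 0.002, -1.0]]
force: [0.4, 0.2, -0.1]
opening: 0.599
grasp_force: 0.0
```

```bash
python3 -c "
from h import *
s=readout.read_state();print(s['time_s'],s['position'],s['force'])
R=down(-8);print(row([.492,-.271,.177],R))"
```

```text
2.3 [ 0.4908 -0.2773  0.1777] [ 0.3918  0.1764 -0.095 ]
[ 0.0257  0.0012  0.0027  0.0013  0.0028 -0.0037]
```

>>> send_rows(
  moves=[
    [0.0257, 0.0012, 0.0027, 0.0013, 0.0028, -0.0037],
    [0.0257, 0.0012, 0.0027, 0.0013, 0.0028, -0.0037],
    [0.0257, 0.0012, 0.0027, 0.0013, 0.0028, -0.0037],
    [0.0257, 0.0012, 0.0027, 0.0013, 0.0028, -0.0037],
  ],
)

```text
time_s: 2.7
position: [0.4917, -0.2702, 0.1762]
tcp_rot: [[0.138, 0.99, -0.001], [0.99, -0.138, 0.001], [0.001, -0.002, -1.0]]
force: [0.2, -0.7, -0.4]
opening: 0.603
grasp_force: 0.0
```

>>> send_rows(
  moves=[
    [0, 0, 0, 0, 0, 0],
    [0, 0, 0, 0, 0, 0],
    [0, 0, 0, 0, 0, 0],
    [0, 0, 0, 0, 0, 0],
    [0, 0, 0, 0, 0, 0],
    [0, 0, 0, 0, 0, 0],
    [0, 0, 0, 0, 0, 0],
    [0, 0, 0, 0, 0, 0],
  ],
  grip=0,
)

```text
time_s: 3.5
position: [0.4926, -0.2708, 0.1764]
tcp_rot: [[0.139, 0.99, 0.001], [0.99, -0.139, -0.0], [0.0, 0.001, -1.0]]
force: [3.3, -0.9, 0.6]
opening: 0.11
grasp_force: 30.0
```

```bash
python3 -c "
from h import *
s=readout.read_state();print(s['time_s'],s['position'],s['force'],s['opening'],s['grasp_force'])"
```

```text
3.5 [ 0.4926 -0.2708  0.1764] [ 3.257  -0.9123  0.6367] 0.10968099451974354 29.98117216397077
```

>>> send_rows(
  moves=[
    [0, 0, -0.03, 0, 0, 0],
    [0, 0, -0.1, 0, 0, 0],
    [0, 0, -0.2, 0, 0, 0],
    [0, 0, -0.3, 0, 0, 0],
    [0, 0, -0.4, 0, 0, 0],
    [0, 0, -0.5, 0, 0, 0],
    [0, 0, -0.58, 0, 0, 0],
    [0, 0, -0.6, 0, 0, 0],
    [0, 0, -0.6, 0, 0, 0],
    [0, 0, -0.6, 0, 0, 0],
  ],
)

```text
time_s: 4.5
position: [0.4906, -0.2696, 0.3242]
tcp_rot: [[0.139, 0.99, -0.005], [0.99, -0.139, 0.004], [0.003, -0.006, -1.0]]
force: [0.6, -0.4, -4.5]
opening: 0.114
grasp_force: 30.0
```

Run:
```python
from h import *
s=readout.read_state();print(s['time_s'],s['position'],s['force'],s['opening'],s['grasp_force'])
T=np.load('top0.npz');W=T['W'];z=W[...,2]
S=np.load('scene0.npz')['W']
for n,w in(('top',W),('scene',S)):
    m=(abs(w[...,2]-.139)<.005)&(abs(w[...,0]-.506)<.12)&(abs(w[...,1]-.297)<.1)
    r=cv2.minAreaRect(w[m][:,:2].astype(np.float32)*1000);print(n,m.sum(),r)
print(row([.506,.2975,.326],down(-6)))
```

```text
4.5 [ 0.4906 -0.2696  0.3242] [ 0.5844 -0.4013 -4.5003] 0.11378464861785571 29.98490608530119
top 811 ((505.8728942871094, 297.46173095703125), (134.34524536132812, 170.1217041015625), 83.94046783447266)
scene 634 ((508.6309509277344, 297.9111633300781), (131.98977661132812, 177.7230682373047), 84.01868438720703)
[ 2.2551 -0.2539  0.0016 -0.0036 -0.0021 -0.022 ]
```

>>> send_rows(
  moves=[
    [0.1, -0.011, 0, 0, 0, 0],
    [0.25, -0.028, 0, 0, 0, 0],
    [0.42, -0.047, 0, 0, 0, 0],
    [0.6, -0.067, 0, 0, 0, 0],
    [0.78, -0.088, 0, 0, 0, 0],
    [0.94, -0.106, 0, 0, 0, 0],
    [1, -0.113, 0, 0, 0, 0],
  ],
)

```text
time_s: 5.2
position: [0.4965, -0.015, 0.3245]
tcp_rot: [[0.136, 0.991, -0.007], [0.991, -0.136, 0.004], [0.003, -0.007, -1.0]]
force: [-1.0, 0.2, -3.7]
opening: 0.115
grasp_force: 30.0
```

>>> send_rows(
  moves=[
    [0.15, -0.017, 0, 0, 0, 0],
    [0.32, -0.036, 0, 0, 0, 0],
    [0.5, -0.056, 0, 0, 0, 0],
    [0.67, -0.075, 0, 0, 0, 0],
    [0.85, -0.096, 0, 0, 0, 0],
    [0.96, -0.108, 0, 0, 0, -0.01],
    [1, -0.113, 0, 0, 0, -0.022],
    [1, -0.113, 0, 0, 0, -0.022],
  ],
)

```text
time_s: 6.0
position: [0.5043, 0.2333, 0.325]
tcp_rot: [[0.102, 0.995, -0.005], [0.995, -0.102, 0.0], [-0.0, -0.005, -1.0]]
force: [-0.2, -0.8, -3.7]
opening: 0.113
grasp_force: 30.0
```

Run:
```python
from h import *
s=readout.read_state();print(s['time_s'],s['position'],s['force'],s['opening'],s['grasp_force'])
print(row([.507,.2975,.326],down(-6)))
```

```text
6.0 [0.5043 0.2333 0.325 ] [-0.2081 -0.8274 -3.6895] 0.11290380339145109 29.984739886131138
[ 0.2565 -0.0153 -0.0039 -0.0032  0.0002  0.0017]
```

>>> send_rows(
  moves=[
    [0.1, -0.007, 0, 0, 0, 0],
    [0.2, -0.012, 0, 0, 0, 0],
    [0.2565, -0.0153, -0.0039, -0.0032, 0, 0.0017],
    [0.2565, -0.0153, -0.0039, -0.0032, 0, 0.0017],
    [0.2565, -0.0153, -0.0039, -0.0032, 0, 0.0017],
    [0.2565, -0.0153, -0.0039, -0.0032, 0, 0.0017],
  ],
)

```text
time_s: 6.6
position: [0.5081, 0.2952, 0.3275]
tcp_rot: [[0.108, 0.994, 0.003], [0.994, -0.108, -0.0], [-0.0, 0.003, -1.0]]
force: [0.2, 0.2, -3.5]
opening: 0.113
grasp_force: 30.0
```

Run:
```python
from h import *
s=readout.read_state();print(s['time_s'],s['position'],s['force'],s['opening'],s['grasp_force'])
print(row([.507,.2975,.180],down(-6)))
im,W=cloud('top');z=W[...,2]
m=(abs(z-.305)<.05)&(abs(W[...,1]-.2975)<.1)&(abs(W[...,0]-.507)<.02)&(z<.316)
P=W[m];
r=cv2.minAreaRect(P[:,:2].astype(np.float32)*1000);print(r,np.median(P,0))
```

```text
6.6 [0.5081 0.2952 0.3275] [ 0.2488  0.1688 -3.503 ] 0.11321197040851226 29.984878208488226
[ 0.0086 -0.0069  0.5899  0.0017  0.0001 -0.0025]
((503.6625671386719, 252.9571075439453), (26.1131649017334, 67.2796401977539), 1.748631477355957) [0.4982 0.2438 0.3124]
```

>>> send_rows(
  moves=[
    [0.0086, -0.003, 0.05, 0.001, 0, -0.002],
    [0.0086, -0.003, 0.15, 0.001, 0, -0.002],
    [0.0086, -0.003, 0.26, 0.001, 0, -0.002],
    [0.0086, -0.003, 0.38, 0.001, 0, -0.002],
    [0.0086, -0.003, 0.48, 0.001, 0, -0.002],
    [0.0086, -0.003, 0.55, 0.001, 0, -0.002],
    [0.0086, -0.003, 0.59, 0.001, 0, -0.002],
    [0.0086, -0.003, 0.59, 0.001, 0, -0.002],
    [0.0086, -0.003, 0.59, 0.001, 0, -0.002],
  ],
)

```text
time_s: 7.55
position: [0.5086, 0.2991, 0.1806]
tcp_rot: [[0.104, 0.995, 0.003], [0.995, -0.104, 0.001], [0.002, 0.002, -1.0]]
force: [-0.3, 0.3, -4.6]
opening: 0.114
grasp_force: 30.0
```

Run:
```python
from h import *
s=readout.read_state();print(s['time_s'],s['position'],s['force'],s['opening'],s['grasp_force'])
print(row([.507,.2975,.1664],down(-6)))
```

```text
7.55 [0.5086 0.2991 0.1806] [-0.3009  0.2766 -4.5977] 0.1136578793750899 29.984638541936874
[-0.0071 -0.006   0.0566  0.0016 -0.001   0.0002]
```

>>> send_rows(
  moves=[
    [-0.005, 0, 0.015, 0, 0, 0],
    [-0.005, 0, 0.03, 0, 0, 0],
    [-0.005, 0, 0.04, 0, 0, 0],
    [-0.005, 0, 0.047, 0, 0, 0],
    [-0.005, 0, 0.053, 0, 0, 0],
    [-0.005, 0, 0.057, 0, 0, 0],
    [-0.005, 0, 0.057, 0, 0, 0],
    [-0.005, 0, 0.057, 0, 0, 0],
  ],
)

```text
time_s: 8.35
position: [0.508, 0.2979, 0.1664]
tcp_rot: [[0.104, 0.995, 0.002], [0.995, -0.104, 0.001], [0.001, 0.002, -1.0]]
force: [-1.6, -0.9, 0.0]
opening: 0.114
grasp_force: 30.0
```

The weight has gone off the wrist, so the worn anode is resting on the rims. Opening now.

>>> send_rows(
  moves=[
    [0, 0, 0, 0, 0, 0],
    [0, 0, 0, 0, 0, 0],
    [0, 0, 0, 0, 0, 0],
    [0, 0, 0, 0, 0, 0],
    [0, 0, 0, 0, 0, 0],
    [0, 0, 0, 0, 0, 0],
  ],
  grip=0.5,
)

```text
time_s: 8.95
position: [0.508, 0.2978, 0.1659]
tcp_rot: [[0.104, 0.995, 0.002], [0.995, -0.104, 0.001], [0.001, 0.002, -1.0]]
force: [-0.7, 0.1, -1.0]
opening: 0.48
grasp_force: 0.0
```

>>> send_rows(
  moves=[
    [0, 0, -0.05, 0, 0, 0],
    [0, 0, -0.15, 0, 0, 0],
    [0, 0, -0.3, 0, 0, 0],
    [0, 0, -0.45, 0, 0, 0],
    [0, 0, -0.6, 0, 0, 0],
    [0, 0, -0.6, 0, 0, 0],
    [0, 0, -0.6, 0, 0, 0],
  ],
)

```text
time_s: 9.65
position: [0.508, 0.2978, 0.3178]
tcp_rot: [[0.104, 0.995, 0.005], [0.995, -0.104, 0.002], [0.003, 0.005, -1.0]]
force: [-0.4, -0.7, 0.1]
opening: 0.495
grasp_force: 0.0
```

Run:
```python
from h import *
s=readout.read_state();print(s['time_s'],s['position'],s['force'],s['opening'],s['grasp_force'])
im,W=cloud('scene');np.savez('scene1.npz',im=im,W=W);save('pics/s1.png',im[100:320,180:480],2.5)
C=tilt(3,32);ez=-C[:,2];ex=C[:,1];o=np.array([.541,.005,.125])
print('tcp at z28+90',o+ez*.118,row(o+ez*.118,C))
```

```text
9.65 [0.508  0.2978 0.3178] [-0.4194 -0.7321  0.131 ] 0.49525152851150195 0.0
tcp at z28+90 [0.4786 0.0017 0.2251] [-1.189   0.0084  0.3632 -0.3538  0.0272 -0.0972]
```

View pics/s1.png

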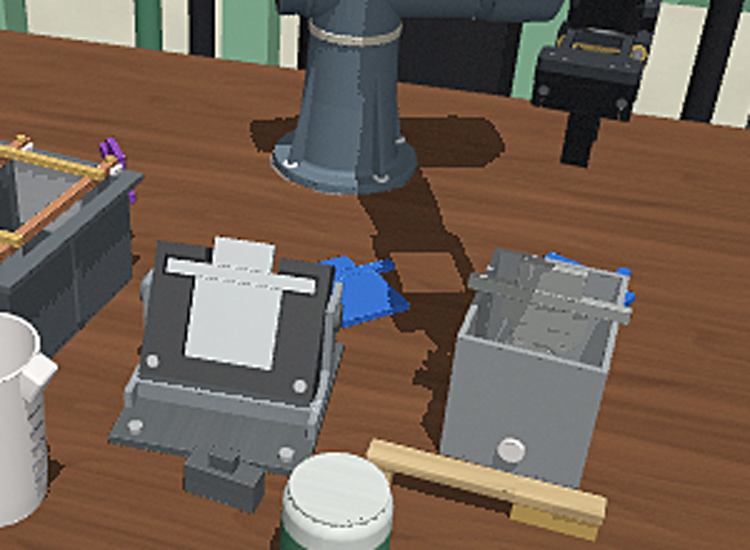

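The picture shows the worn anode hanging squarely across the rinse tank's rims at about (550,290), and the mould is untouched. Moving over to the mould.

>>> send_rows(
  moves=[
    [-0.1, 0, 0, -0.03, 0, 0],
    [-0.27, 0, 0, -0.1, 0.01, -0.03],
    [-0.45, 0, 0.02, -0.18, 0.015, -0.05],
    [-0.63, 0, 0.05, -0.25, 0.02, -0.07],
    [-0.8, 0, 0.08, -0.32, 0.025, -0.09],
    [-0.93, 0.006, 0.1, -0.354, 0.027, -0.097],
    [-1.0, 0.008, 0.1, -0.354, 0.027, -0.097],
    [-1.0, 0.008, 0.1, -0.354, 0.027, -0.097],
    [-1.0, 0.008, 0.1, -0.354, 0.027, -0.097],
  ],
  grip=0.42,
)

```text
time_s: 10.6
position: [0.483, 0.0484, 0.2895]
tcp_rot: [[-0.049, 0.848, 0.527], [0.999, 0.041, 0.027], [0.001, 0.528, -0.849]]
force: [0.5, -0.8, -0.2]
opening: 0.422
grasp_force: 0.0
```

Run:
```python
from h import *
s=readout.read_state();print(s['time_s'],s['position'],s['force'],s['joint_positions'])
C=tilt(3,32);ez=-C[:,2];ex=C[:,1];o=np.array([.541,.005,.125])
print(row(o+ez*.118,C))
```

```text
10.6 [0.483  0.0484 0.2895] [ 0.4702 -0.8227 -0.1805] [-12.4117   6.7248 119.857   20.2329  23.8174 -31.6406]
[-0.1857 -0.1587  0.2045 -0.0017  0.0004 -0.0019]
```

>>> send_rows(
  moves=[
    [-0.07, -0.06, 0.05, 0, 0, 0],
    [-0.14, -0.12, 0.11, -0.002, 0, -0.002],
    [-0.186, -0.159, 0.17, -0.002, 0, -0.002],
    [-0.186, -0.159, 0.204, -0.002, 0, -0.002],
    [-0.186, -0.159, 0.204, -0.002, 0, -0.002],
    [-0.186, -0.159, 0.204, -0.002, 0, -0.002],
    [-0.186, -0.159, 0.204, -0.002, 0, -0.002],
  ],
)

```text
time_s: 11.3
position: [0.4798, 0.003, 0.2268]
tcp_rot: [[-0.057, 0.844, 0.533], [0.998, 0.049, 0.029], [-0.002, 0.533, -0.846]]
force: [-0.6, 0.3, 0.1]
opening: 0.416
grasp_force: 0.0
```

Run:
```python
from h import *
s=readout.read_state();print(s['time_s'],s['position'],s['force'],s['joint_positions'])
C=tilt(3,32);ez=-C[:,2];o=np.array([.541,.005,.125])
print(row(o+ez*.118,C),row(o+ez*.028,C))
im,W=cloud('scene');save('pics/s2.png',im[130:300,200:340],4)
```

```text
11.3 [0.4798 0.003  0.2268] [-0.5647  0.3091  0.1308] [-20.7494  14.3559 126.0304  52.8299  15.6829 -72.4642]
[-0.0047 -0.008   0.0031  0.0027 -0.0004  0.003 ] [-0.0049 -0.0096  0.3631  0.0027 -0.0004  0.003 ]
```

View pics/s2.png

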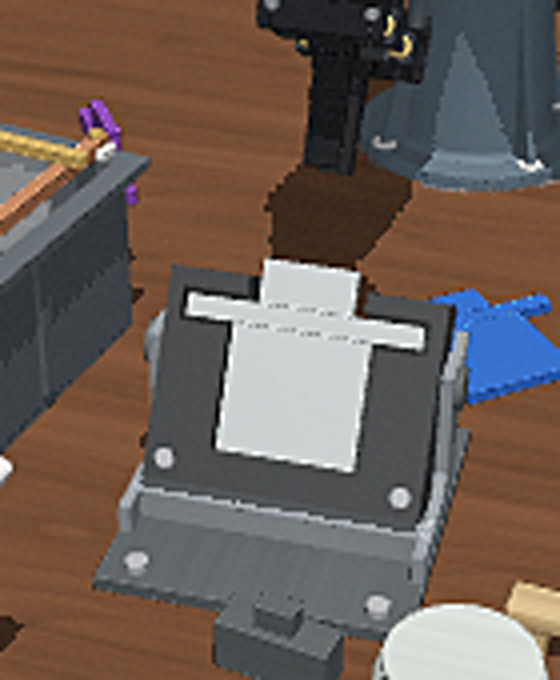

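>>> send_rows(
  moves=[
    [-0.005, -0.009, 0.025, 0.003, 0, 0.003],
    [-0.005, -0.009, 0.05, 0.003, 0, 0.003],
    [-0.005, -0.009, 0.075, 0.003, 0, 0.003],
    [-0.005, -0.009, 0.1, 0.003, 0, 0.003],
    [-0.005, -0.009, 0.1, 0.003, 0, 0.003],
    [-0.005, -0.009, 0.1, 0.003, 0, 0.003],
  ],
)

```text
time_s: 11.95
position: [0.4911, 0.0017, 0.2044]
tcp_rot: [[-0.051, 0.847, 0.529], [0.999, 0.043, 0.028], [0.0, 0.53, -0.848]]
force: [-0.9, 0.6, 0.4]
opening: 0.417
grasp_force: 0.0
```

Run:
```python
from h import *
s=readout.read_state();print(s['time_s'],s['position'],s['force'],s['joint_positions'])
C=tilt(3,32);ez=-C[:,2];o=np.array([.541,.005,.125])
print(row(o+ez*.118,C),row(o+ez*.028,C))
```

```text
11.95 [0.4911 0.0017 0.2044] [-0.9231  0.5695  0.4235] [-20.1286  18.3283 125.9668  64.392   13.323  -83.6281]
[ 0.0027  0.0012 -0.0965 -0.0003  0.0001 -0.0007] [ 0.0028  0.0014  0.2635 -0.0003  0.0001 -0.0007]
```

>>> send_rows(
  moves=[
    [0.003, 0.001, 0.03, 0, 0, -0.001],
    [0.003, 0.001, 0.06, 0, 0, -0.001],
    [0.003, 0.001, 0.09, 0, 0, -0.001],
    [0.003, 0.001, 0.12, 0, 0, -0.001],
    [0.003, 0.001, 0.14, 0, 0, -0.001],
    [0.003, 0.001, 0.14, 0, 0, -0.001],
  ],
)

```text
time_s: 12.55
position: [0.5099, 0.0032, 0.1745]
tcp_rot: [[-0.052, 0.847, 0.528], [0.999, 0.044, 0.027], [-0.0, 0.529, -0.849]]
force: [-0.1, -0.1, -1.1]
opening: 0.417
grasp_force: 0.0
```

Run:
```python
from h import *
s=readout.read_state();print(s['time_s'],s['position'],s['force'],s['joint_positions'])
C=tilt(3,32);ez=-C[:,2];o=np.array([.541,.005,.125])
print(row(o+ez*.028,C))
im,W=cloud('scene');save('pics/s3.png',im[130:300,200:340],4)
```

```text
12.55 [0.5099 0.0032 0.1745] [-0.0798 -0.1497 -1.1005] [ -18.7933   23.7575  125.2526   85.4449   11.3482 -104.071 ]
[ 0.0009  0.0009  0.122  -0.0006  0.0002 -0.0003]
```

View pics/s3.png

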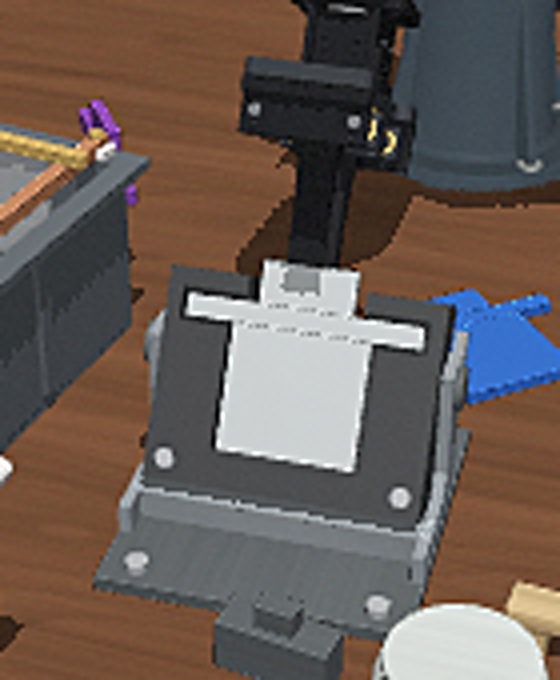

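>>> send_rows(
  moves=[
    [0.001, 0.001, 0.03, 0, 0, 0],
    [0.001, 0.001, 0.06, 0, 0, 0],
    [0.001, 0.001, 0.09, 0, 0, 0],
    [0.001, 0.001, 0.11, 0, 0, 0],
    [0.001, 0.001, 0.122, 0, 0, 0],
    [0.001, 0.001, 0.122, 0, 0, 0],
    [0.001, 0.001, 0.122, 0, 0, 0],
  ],
)

```text
time_s: 13.3
position: [0.5259, 0.0042, 0.1491]
tcp_rot: [[-0.052, 0.847, 0.529], [0.999, 0.044, 0.027], [-0.0, 0.529, -0.848]]
force: [0.1, -0.6, -0.7]
opening: 0.419
grasp_force: 0.0
```

Run:
```python
from h import *
s=readout.read_state();print(s['time_s'],s['position'],s['force'],s['joint_positions'])
C=tilt(3,32);ez=-C[:,2];o=np.array([.541,.005,.125])
print(row(o+ez*.028,C))
```

```text
13.3 [0.5259 0.0042 0.1491] [ 0.0744 -0.6347 -0.658 ] [ -17.7994   28.1832  124.2968  104.0815   11.1479 -122.1972]
[ 0.      0.0001  0.0018 -0.0004  0.0003 -0.    ]
```

>>> send_rows(
  moves=[
    [0, 0, 0, 0, 0, 0],
    [0, 0, 0, 0, 0, 0],
    [0, 0, 0, 0, 0, 0],
    [0, 0, 0, 0, 0, 0],
    [0, 0, 0, 0, 0, 0],
    [0, 0, 0, 0, 0, 0],
  ],
  grip=0,
)

```text
time_s: 13.9
position: [0.5281, 0.0042, 0.15]
tcp_rot: [[-0.052, 0.845, 0.532], [0.999, 0.044, 0.028], [0.0, 0.533, -0.846]]
force: [3.4, 0.5, 5.6]
opening: 0.113
grasp_force: 30.0
```

Run:
```python
from h import *
s=readout.read_state();print(s['time_s'],s['position'],s['force'],s['moment'],s['opening'],s['grasp_force'])
```

```text
13.9 [0.5281 0.0042 0.15  ] [3.4084 0.4668 5.5635] [ 0.0767 -0.6389  0.0163] 0.11261199216124915 29.98731424799189
```

>>> send_rows(
  moves=[
    [0, 0.015, 0, 0, 0, 0],
    [0, 0.035, 0, 0, 0, 0],
    [0, 0.06, 0, 0, 0, 0],
    [0, 0.085, 0, 0, 0, 0],
    [0, 0.11, 0, 0, 0, 0],
    [0, 0.13, 0, 0, 0, 0],
    [0, 0.14, 0, 0, 0, 0],
    [0, 0.14, 0, 0, 0, 0],
  ],
)

```text
time_s: 14.7
position: [0.5537, 0.0062, 0.1653]
tcp_rot: [[-0.053, 0.85, 0.524], [0.999, 0.045, 0.028], [0.0, 0.525, -0.851]]
force: [-0.5, -0.5, -8.0]
opening: 0.114
grasp_force: 30.0
```

Run:
```python
from h import *
s=readout.read_state();print(s['time_s'],s['position'],s['force'],s['joint_positions'],s['opening'],s['grasp_force'])
p=s['position'];R=s['tcp_rot']
print(row(p+[0,0,.2],R))
```

```text
14.7 [0.5537 0.0062 0.1653] [-0.5221 -0.481  -8.032 ] [-16.2292  26.8781 119.4834  71.1474  10.5525 -87.3943] 0.11419415950119019 29.992063432582654
[ 0.0003  0.4198 -0.681   0.      0.      0.    ]
```

>>> send_rows(
  moves=[
    [0, 0.03, -0.03, 0, 0, 0],
    [0, 0.06, -0.09, 0, 0, 0],
    [0, 0.1, -0.16, 0, 0, 0],
    [0, 0.14, -0.23, 0, 0, 0],
    [0, 0.19, -0.31, 0, 0, 0],
    [0, 0.24, -0.39, 0, 0, 0],
    [0, 0.29, -0.47, 0, 0, 0],
    [0, 0.34, -0.54, 0, 0, 0],
    [0, 0.34, -0.54, 0, 0, 0],
    [0, 0.34, -0.54, 0, 0, 0],
  ],
)

```text
time_s: 15.7
position: [0.5541, 0.0066, 0.3243]
tcp_rot: [[-0.053, 0.851, 0.523], [0.999, 0.044, 0.029], [0.002, 0.524, -0.852]]
force: [0.5, -0.1, -9.5]
opening: 0.112
grasp_force: 30.0
```

Run:
```python
from h import *
s=readout.read_state();print(s['time_s'],s['position'],s['force'],s['joint_positions'],s['opening'],s['grasp_force'])
p=s['position']
print(row([.55,.0,.345],down(-8)),row([.52,-.13,.345],down(-8)))
```

```text
15.7 [0.5541 0.0066 0.3243] [ 0.4682 -0.0838 -9.4844] [-16.2027   9.5142 108.6756  18.6019  33.0719 -32.2699] 0.11234208084484575 29.993491780478507
[-0.0252  0.0283 -0.08    0.3499 -0.0349  0.1193] [-0.5381 -0.0969 -0.158   0.3499 -0.0349  0.1193]
```

>>> send_rows(
  moves=[
    [-0.03, -0.006, -0.02, 0.04, -0.004, 0.013],
    [-0.1, -0.018, -0.03, 0.09, -0.009, 0.03],
    [-0.18, -0.032, -0.053, 0.14, -0.014, 0.047],
    [-0.26, -0.047, -0.076, 0.19, -0.019, 0.064],
    [-0.34, -0.061, -0.1, 0.24, -0.024, 0.08],
    [-0.42, -0.076, -0.12, 0.29, -0.029, 0.1],
    [-0.5, -0.09, -0.147, 0.33, -0.033, 0.112],
    [-0.538, -0.097, -0.158, 0.35, -0.035, 0.119],
    [-0.538, -0.097, -0.158, 0.35, -0.035, 0.119],
    [-0.538, -0.097, -0.158, 0.35, -0.035, 0.119],
    [-0.538, -0.097, -0.158, 0.35, -0.035, 0.119],
  ],
)

```text
time_s: 16.8
position: [0.5212, -0.1295, 0.346]
tcp_rot: [[0.139, 0.99, 0.004], [0.99, -0.139, 0.0], [0.001, 0.004, -1.0]]
force: [0.4, 0.3, -8.1]
opening: 0.111
grasp_force: 30.0
```

Run:
```python
from h import *
s=readout.read_state();print(s['time_s'],s['position'],s['force'],s['moment'],s['joint_positions'],s['opening'],s['grasp_force'])
print(row([.4926,-.2708,.345],down(-8)))
```

```text
16.8 [ 0.5212 -0.1295  0.346 ] [ 0.3509  0.3178 -8.1155] [ 0.0124 -0.0347 -0.0425] [-25.9427  16.9089  86.8549   0.1244  76.0375 -17.9702] 0.11066784591774526 29.989510495215654
[-0.5758 -0.0346  0.0033  0.0025 -0.0006 -0.    ]
```

>>> send_rows(
  moves=[
    [-0.06, -0.004, 0, 0, 0, 0],
    [-0.17, -0.01, 0.001, 0.001, 0, 0],
    [-0.29, -0.018, 0.002, 0.0015, 0, 0],
    [-0.41, -0.025, 0.003, 0.002, 0, 0],
    [-0.52, -0.031, 0.003, 0.0025, 0, 0],
    [-0.578, -0.035, 0.003, 0.0025, 0, 0],
    [-0.578, -0.035, 0.003, 0.0025, 0, 0],
    [-0.578, -0.035, 0.003, 0.0025, 0, 0],
    [-0.578, -0.035, 0.003, 0.0025, 0, 0],
  ],
)

```text
time_s: 17.7
position: [0.493, -0.2711, 0.3466]
tcp_rot: [[0.139, 0.99, 0.002], [0.99, -0.139, 0.0], [0.0, 0.002, -1.0]]
force: [0.3, 0.2, -7.6]
opening: 0.11
grasp_force: 30.0
```

Run:
```python
from h import *
s=readout.read_state();print(s['time_s'],s['position'],s['force'],s['opening'])
print(row([.4926,-.2715,.345],down(-8)),row([.4926,-.2715,.19],down(-8)))
im,W=cloud('top');
d=W.copy();m=(W[...,2]>.26)&(W[...,2]<.37)&(abs(W[...,0]-.4926)<.03)&(abs(W[...,1]+.271)<.1)
im2,W2=cloud('scene');save('pics/s4.png',im2[60:260,90:290],3)
hs=cv2.cvtColor(im2,cv2.COLOR_RGB2HSV);P=W2[(hs[...,1]<40)&(hs[...,2]>140)&(abs(W2[...,0]-.4926)<.03)&(abs(W2[...,1]+.271)<.1)&(W2[...,2]>.21)]
a=np.radians(-8);ly=(P[:,:2]-[.4926,-.2715])@[-np.sin(a),np.cos(a)];lx=(P[:,:2]-[.4926,-.2715])@[np.cos(a),np.sin(a)]
print(len(P),P[:,2].min(),P[:,2].max(),lx.min(),lx.max())
for z0 in np.arange(.22,.37,.01):
    k=(P[:,2]>=z0)&(P[:,2]<z0+.01)
    if k.sum()>5: print(round(z0,2),np.percentile(ly[k],[2,98]),np.median(lx[k]))
```

```text
17.7 [ 0.493  -0.2711  0.3466] [ 0.291   0.1563 -7.6322] 0.11034954043970499
[-0.0017 -0.0014  0.0066  0.001  -0.0002  0.0002] [-0.0019 -0.0024  0.6266  0.001  -0.0002  0.0002]
785 0.23795915219480931 0.5336908752641386 -0.017977413988531945 0.03164693608581095
0.23 [-0.0217  0.0416] 0.003136578418114595
0.24 [-0.0417  0.0441] 0.004235349704197491
0.25 [-0.0401  0.0441] 0.004530144551040786
0.26 [-0.0421  0.0449] 0.004321724583274157
0.27 [-0.0384  0.0442] 0.0042623582959978295
0.28 [-0.0412  0.0446] 0.004587120394978399
0.29 [-0.0407  0.043 ] 0.0041971258982623685
0.3 [-0.0409  0.0429] 0.003867981869914554
0.31 [-0.0632  0.0749] 0.004081158962156245
0.32 [-0.0717  0.0754] 0.004330999316054837
0.33 [-0.0703  0.073 ] 0.003319907096000775
0.34 [-0.0274  0.0292] 0.00446648834129421
0.35 [-0.029   0.0314] 0.004051708972867559
```

View pics/s4.png

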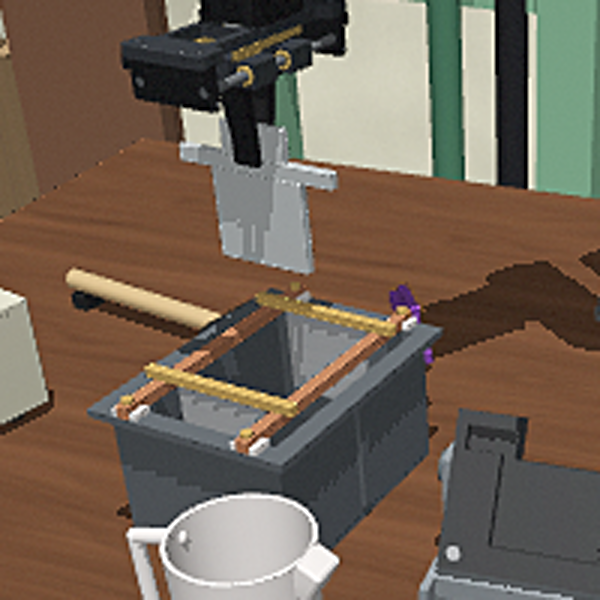

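The plate hangs upright at about (265,215), square and centred to within 2 mm. The lug undersides are about 28.5 mm below the TCP. Lowering.

>>> send_rows(
  moves=[
    [-0.006, -0.002, 0.04, 0, 0, 0],
    [-0.006, -0.002, 0.12, 0, 0, 0],
    [-0.006, -0.002, 0.22, 0, 0, 0],
    [-0.006, -0.002, 0.32, 0, 0, 0],
    [-0.006, -0.002, 0.42, 0, 0, 0],
    [-0.006, -0.002, 0.51, 0, 0, 0],
    [-0.006, -0.002, 0.57, 0, 0, 0],
    [-0.006, -0.002, 0.61, 0, 0, 0],
    [-0.006, -0.002, 0.626, 0, 0, 0],
    [-0.006, -0.002, 0.626, 0, 0, 0],
    [-0.006, -0.002, 0.626, 0, 0, 0],
  ],
)

```text
time_s: 18.9
position: [0.4932, -0.2746, 0.191]
tcp_rot: [[0.14, 0.99, 0.003], [0.99, -0.14, -0.003], [-0.002, 0.004, -1.0]]
force: [0.6, -0.4, -7.1]
opening: 0.113
grasp_force: 30.0
```

>>> send_rows(
  moves=[
    [0, 0, 0.01, 0, 0, 0],
    [0, 0, 0.02, 0, 0, 0],
    [0, 0, 0.027, 0, 0, 0],
    [0, 0, 0.033, 0, 0, 0],
    [0, 0, 0.038, 0, 0, 0],
    [0, 0, 0.042, 0, 0, 0],
    [0, 0, 0.042, 0, 0, 0],
    [0, 0, 0.042, 0, 0, 0],
  ],
)

```text
time_s: 19.7
position: [0.4926, -0.2742, 0.1798]
tcp_rot: [[0.14, 0.99, 0.002], [0.99, -0.14, -0.001], [-0.001, 0.002, -1.0]]
force: [0.6, -0.6, -7.7]
opening: 0.115
grasp_force: 30.0
```

Still carrying full weight, so I'll go lower in small steps.

>>> send_rows(
  moves=[
    [0, 0, 0.003, 0, 0, 0],
    [0, 0, 0.006, 0, 0, 0],
    [0, 0, 0.009, 0, 0, 0],
    [0, 0, 0.012, 0, 0, 0],
    [0, 0, 0.012, 0, 0, 0],
  ],
)

```text
time_s: 20.2
position: [0.4927, -0.2742, 0.1794]
tcp_rot: [[0.14, 0.99, 0.003], [0.99, -0.14, -0.002], [-0.002, 0.003, -1.0]]
force: [-4.8, 2.8, 11.1]
opening: 0.113
grasp_force: 30.0
```

>>> send_rows(
  moves=[
    [0, 0, -0.004, 0, 0, 0],
    [0, 0, -0.004, 0, 0, 0],
  ],
)

```text
time_s: 20.4
position: [0.4927, -0.2743, 0.1795]
tcp_rot: [[0.14, 0.99, 0.003], [0.99, -0.14, -0.002], [-0.002, 0.003, -1.0]]
force: [-3.2, 1.8, 7.5]
opening: 0.111
grasp_force: 30.0
```

Run:
```python
from h import *
s=readout.read_state();print(s['time_s'],s['position'],s['force'],s['moment'])
im2,W2=cloud('scene')
hs=cv2.cvtColor(im2,cv2.COLOR_RGB2HSV);W=W2-[.4926,-.2715,0];a=np.radians(-7.7)
lx=W[...,0]*np.cos(a)+W[...,1]*np.sin(a);ly=-W[...,0]*np.sin(a)+W[...,1]*np.cos(a);z=W[...,2]
m=(hs[...,1]<40)&(hs[...,2]>120)&(abs(lx)<.025)&(abs(ly)<.09)
for lo in np.arange(.135,.2,.005):
    k=m&(z>=lo)&(z<lo+.005)
    if k.sum()>3:print(round(lo,3),k.sum(),np.percentile(ly[k],[2,98]),np.median(lx[k]))
for s_ in(-1,1):
    k=m&(s_*ly>.055)&(z>.13);print(s_,k.sum(),np.percentile(z[k],[2,98]),np.median(lx[k]))
```

```text
20.4 [ 0.4927 -0.2743  0.1795] [-3.2135  1.8435  7.5241] [0.453  0.5635 0.0235]
0.135 76 [-0.0886  0.0887] 0.003830188551924918
0.14 42 [-0.0418  0.0461] 0.004271143754878253
0.145 40 [-0.0495  0.0405] 0.004526441634264025
0.15 65 [-0.0729  0.0663] 0.004186559072676614
0.155 72 [-0.074  0.072] 0.0042544005312583075
0.16 88 [-0.0747  0.0717] 0.002906945312524498
0.165 30 [-0.0712  0.0664] 0.0029692902084557608
0.17 23 [-0.029   0.0279] 0.004126456640480204
0.175 18 [-0.0299  0.0278] 0.003724245405416278
0.18 16 [-0.0275  0.0274] 0.0031205510067631457
0.185 14 [-0.0249  0.0273] 0.003883154060976028
0.19 19 [-0.0283  0.0265] 0.0037506436628555037
-1 53 [0.1388 0.502 ] 0.0019207259637414823
1 71 [0.136  0.3561] 0.0033067160204533225
```

Lug undersides are at about z 0.15, level and centred, so the new anode is seated. Releasing.

>>> send_rows(
  moves=[
    [0, 0, 0, 0, 0, 0],
    [0, 0, 0, 0, 0, 0],
    [0, 0, 0, 0, 0, 0],
    [0, 0, 0, 0, 0, 0],
    [0, 0, 0, 0, 0, 0],
    [0, 0, 0, 0, 0, 0],
  ],
  grip=0.5,
)

```text
time_s: 21.05
position: [0.4927, -0.2742, 0.1776]
tcp_rot: [[0.14, 0.99, 0.002], [0.99, -0.14, -0.001], [-0.001, 0.002, -1.0]]
force: [0.3, 0.1, 0.4]
opening: 0.482
grasp_force: 0.0
```

>>> send_rows(
  moves=[
    [0, 0, -0.04, 0, 0, 0],
    [0, 0, -0.12, 0, 0, 0],
    [0, 0, -0.25, 0, 0, 0],
    [0, 0, -0.4, 0, 0, 0],
    [0, 0, -0.55, 0, 0, 0],
    [0, 0, -0.6, 0, 0, 0],
    [0, 0, -0.6, 0, 0, 0],
    [0, 0, -0.6, 0, 0, 0],
    [0, 0, -0.6, 0, 0, 0],
  ],
)

```text
time_s: 21.95
position: [0.4914, -0.2732, 0.3257]
tcp_rot: [[0.14, 0.99, -0.002], [0.99, -0.14, 0.002], [0.001, -0.002, -1.0]]
force: [-0.8, -0.2, -0.5]
opening: 0.498
grasp_force: 0.0
```

Run:
```python
from h import *
s=readout.read_state();print(s['time_s'],s['position'],s['force'],s['grasp_force'])
im,W=cloud('scene');save('pics/s5.png',im[130:310,100:460],2.2)
```

```text
21.95 [ 0.4914 -0.2732  0.3257] [-0.7621 -0.2203 -0.4544] 0.0
```

View pics/s5.png

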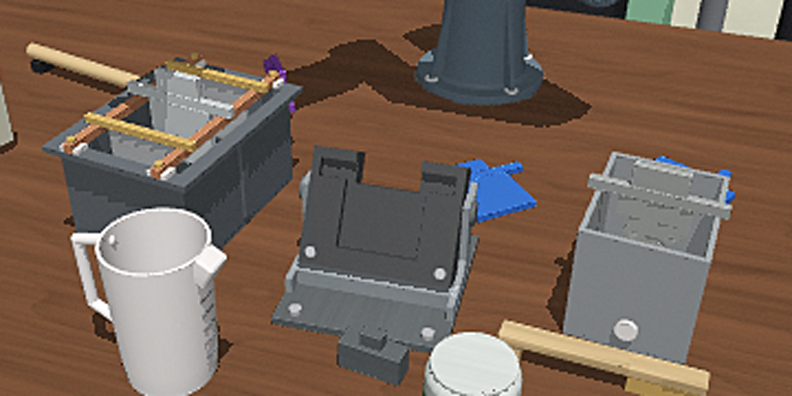

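The picture shows the new anode hanging on the bars at about (185,98), between the two cathodes. The worn one is on the rinse tank's rims at about (660,190), and everything else is where it was. Handing in.

```bash
python3 -c "
from rig import ticket
print(ticket.hand_in())"
```

```text
the job is handed in; nothing more can be done
None
```

I handed in the job at about 22 s: the worn anode hangs on the rinse tank's rims and the new one is seated square on the plating bars midway between the cathodes, though the hand-in returned no verdict.

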